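# Portion hazelnuts into the walnuts and stir the mix

### The job

Press the dispenser's spring pedal right down to its stop so that all five hazelnuts roll into the bowl of walnuts, and let it spring back up. Then take the wooden mixing paddle from the caddy, stir the nuts with it anticlockwise (seen from above), at least two full, wide turns among the nuts with the blade down near the bowl's floor, and stand it back in its own slot. Every nut ends in the bowl, the bowl stays in its seat, and the other things on the counter stay where they are.

Things in the scene. Friction and masses are not known exactly. Their poses are not given: they have to be found in the camera images.
- dispenser: steel bench portion dispenser, fixed. Origin: on the worktop under the centre of its round bowl seat; x points to the nut channel behind the seat, y to the pedal's side. Base plate 400 x 216 x 12 mm (x -110 to 290). The sloping channel is 34 mm wide (y -17 to 17), from its spout at x = 66 (underside 92 high, edge 124) to x = 245 (174 high); a gate in its floor holds the nuts back
- treadle (a joint): hinge of the dispenser's spring pedal: 0 = up (gate shut), 0.22 = fully down at its stop (gate sunk below the channel's floor). Pressing it all the way takes about 7 N at the pad; it springs back by itself
- treadle_pad (a point): centre of the top of the pedal's black ribbed pad, 60 x 64 mm, 122 mm above the worktop when up, at x = 93, y = 143 mm in the dispenser's frame; at the stop it is 45 mm lower and 7 mm further out (y)
- seat (a point): centre of the bowl seat on the base plate, 12 mm above the worktop; a low round lip of 78 mm radius, 4 mm high, keeps the bowl's foot in place
- bowl: white stoneware mixing bowl on the dispenser's seat, about 0.95 kg, 218 mm across the rim, 72 mm high, wall 5 mm. Origin: centre of its underside (z up). Inner floor 6 mm above the origin and flat to about 65 mm from the axis; inside radius 86 mm at 14 mm height, 99 mm at 45 mm, 104 mm at the rim
- paddle: beech mixing paddle, 184 mm long, about 90 g, standing upright in the caddy. Origin: centre of the blade's lower edge; z runs up along the handle, y along the blade's width. Blade 32 mm wide (y), 10 mm thick (x), 72 mm long; handle from 82 to 184 mm, 22 mm wide (y) and 16 mm thick (x)
- paddle_grip (a point): good place to hold the paddle: on the handle, 154 mm above the blade's lower edge
- caddy: wooden tool caddy, fixed, 112 x 84 mm and 80 mm high. Origin: centre of its underside. It has two slots open at the top: the wide one for the paddle at x = +26 mm, 20 mm (x) by 44 mm (y), 72 mm deep; the narrow one at x = -26 mm holds a dough scraper with a black grip, 107 mm high, which stays there
- slot (a point): centre of the floor of the paddle's slot, 8 mm above the worktop (the paddle's origin when it stands there)
- walnut_1: a walnut: in its shell, light brown, ball-like, 37 mm long, 34 mm thick; starts on the bowl's floor. Origin: its middle
- walnut_2: a walnut: in its shell, light brown, ball-like, 37 mm long, 34 mm thick; starts on the bowl's floor. Origin: its middle
- walnut_3: a walnut: in its shell, light brown, ball-like, 37 mm long, 34 mm thick; starts on the bowl's floor. Origin: its middle
- walnut_4: a walnut: in its shell, light brown, ball-like, 37 mm long, 34 mm thick; starts on the bowl's floor. Origin: its middle
- hazelnut_1: a hazelnut: in its shell, dark brown ball, 24 mm across; starts in the dispenser's channel. Origin: its middle
- hazelnut_2: a hazelnut: in its shell, dark brown ball, 24 mm across; starts in the dispenser's channel. Origin: its middle
- hazelnut_3: a hazelnut: in its shell, dark brown ball, 24 mm across; starts in the dispenser's channel. Origin: its middle
- hazelnut_4: a hazelnut: in its shell, dark brown ball, 24 mm across; starts in the dispenser's channel. Origin: its middle
- hazelnut_5: a hazelnut: in its shell, dark brown ball, 24 mm across; starts in the dispenser's channel. Origin: its middle
- jigger_copper: copper bar jigger (two cups end to end), 43 x 43 x 84 mm, stands on the worktop; bystander. Origin: centre of its underside
- cup_white: white espresso cup, 64 x 92 x 54 mm; bystander. Origin: centre of its underside
- milk_jug: steel milk jug with a handle, 89 x 119 x 99 mm; bystander. Origin: centre of its underside

How it is judged (in metres and radians):
On the way, in this order (a step that is already met when the one before it is completed fails the run):
1. the dispenser's pedal is pressed down to its stop (value of joint treadle above 0.2 rad), for 0.1 s.
2. all five hazelnuts are in the bowl (horizontal distance between each of hazelnut_1, hazelnut_2, hazelnut_3, hazelnut_4, hazelnut_5 and bowl below 0.1 m and z of hazelnut_1 in the frame of bowl between 0 and 0.075 m and z of hazelnut_2 in the frame of bowl between 0 and 0.075 m and z of hazelnut_3 in the frame of bowl between 0 and 0.075 m and z of hazelnut_4 in the frame of bowl between 0 and 0.075 m and z of hazelnut_5 in the frame of bowl between 0 and 0.075 m), for 0.2 s.
3. the paddle's blade is in the bowl, its end within 22 mm of the inner floor, in the bowl's first quarter (-x, -y in the bowl's frame, at least 7 mm past each of its axes) (z of paddle in the frame of bowl below 0.028 m and horizontal distance between paddle and bowl below 0.07 m and x of paddle in the frame of bowl below -0.007 m and y of paddle in the frame of bowl below -0.007 m).
4. in the next quarter anticlockwise (+x, -y), equally low (z of paddle in the frame of bowl below 0.028 m and horizontal distance between paddle and bowl below 0.07 m and x of paddle in the frame of bowl above 0.007 m and y of paddle in the frame of bowl below -0.007 m).
5. in the next (+x, +y) (z of paddle in the frame of bowl below 0.028 m and horizontal distance between paddle and bowl below 0.07 m and x of paddle in the frame of bowl above 0.007 m and y of paddle in the frame of bowl above 0.007 m).
6. in the next (-x, +y) (z of paddle in the frame of bowl below 0.028 m and horizontal distance between paddle and bowl below 0.07 m and x of paddle in the frame of bowl below -0.007 m and y of paddle in the frame of bowl above 0.007 m).
7. back in the first quarter (-x, -y): a whole turn; at least two of the walnuts have been carried more than 20 mm from where they lay (all of step 3 and (distance of each of walnut_1, walnut_2 from where it was at the start of the episode above 0.02 m or distance of each of walnut_1, walnut_3 from where it was at the start of the episode above 0.02 m or distance of each of walnut_1, walnut_4 from where it was at the start of the episode above 0.02 m or distance of each of walnut_2, walnut_3 from where it was at the start of the episode above 0.02 m or distance of each of walnut_2, walnut_4 from where it was at the start of the episode above 0.02 m or distance of each of walnut_3, walnut_4 from where it was at the start of the episode above 0.02 m)).
At the end, for the whole second after the job is handed in: All five hazelnuts and four walnuts lie in the bowl; the paddle stands released in the caddy's wide slot, down on its floor (within 12 mm in height, 20 mm sideways) and upright (tilt under 0.2 rad), at rest; the bowl stands level in its seat (within 15 mm); the pedal is up again (below 0.03 rad) (all of step 2 and horizontal distance between each of walnut_1, walnut_2, walnut_3, walnut_4 and bowl below 0.1 m and z of walnut_1 in the frame of bowl between 0 and 0.075 m and z of walnut_2 in the frame of bowl between 0 and 0.075 m and z of walnut_3 in the frame of bowl between 0 and 0.075 m and z of walnut_4 in the frame of bowl between 0 and 0.075 m and horizontal distance between paddle and slot below 0.02 m and z of paddle in the frame of slot below 0.012 m and angle between paddle's own z axis and vertical below 0.2 rad and linear speed of paddle below 0.05 m/s and horizontal distance between bowl and seat below 0.015 m and angle between bowl's own z axis and vertical below 0.05 rad and value of joint treadle below 0.03 rad); the robot touches nothing.
It fails at once if the copper jigger is pushed more than 30 mm or knocked over (distance of jigger_copper from where it was at the start of the episode above 0.03 m or angle between jigger_copper's own z axis and vertical above 0.6 rad).
It fails at once if the white cup is pushed more than 30 mm or knocked over (distance of cup_white from where it was at the start of the episode above 0.03 m or angle between cup_white's own z axis and vertical above 0.6 rad).
It fails at once if the milk jug is pushed more than 30 mm or knocked over (distance of milk_jug from where it was at the start of the episode above 0.03 m or angle between milk_jug's own z axis and vertical above 0.6 rad).
It fails at once if the bowl is lifted or pushed out of its seat (horizontal distance between bowl and seat above 0.03 m or angle between bowl's own z axis and vertical above 0.25 rad).
It also fails if it takes over 72 s, if anything falls off the work surface, if the arm or the gripper's body presses on something with over 40 N, if the wrist force passes 120 N, or if a joint passes its speed limit or range.

### The arm

A 6-joint arm with a two-finger parallel gripper is mounted at the origin on a cart in front of the work surface, level with it; the furniture and walls round the work are solid. World frame = base frame: x ahead of the robot, y to its left, z up, the work surface at z = 0. Lengths are in mm, angles in rad, forces in N, time in s.
With the tool pointing down it reaches from about 300 to 775 mm from the base axis. Payload 14.6 kg.
Tool frame: the origin (TCP) lies at the very end of the fingers, on their centre line; the grasp point (between the pads) lies 19 mm behind it; z points along the fingers, y is the line along which they close (so a half turn about z gives the same grasp; the last joint's range is limited). The gripper opens to 94 mm and grips with 3 to 60 N. Pads are 16 mm wide; open, the fingers measure 119 mm over their backs; the gripper's body (75 mm by 177 mm) begins 78 mm behind the grasp point.
Start: joints at [1.197, 0.3, 1.521, -0, 1.321, -0.067], TCP at [166.103, 524.308, 205.446] pointing down, gripper open.
Joint ranges: [-3.03, 3.03], [-0.79, 2.21], [0.23, 2.52], [-1.04, 4.18], [0, 3.07], [-2.55, 2.55]. Speed limits (rad/s): [2.22, 2.22, 2.57, 3.14, 3.14, 3.14].

### API

Orientations are given as [roll, pitch, yaw] about the fixed x, y, z axes, in that order (R = Rz(yaw) Ry(pitch) Rx(roll)).
In Python, from cell import manip gives the robot as it stands.
- The arm moves only by the tool servo_tool, never from a script. Its argument "rows" is a list of rows, each a list of 7 numbers: the turn, a rotation vector about the world's x, y, z in degrees, then the shift along the world's x, y, z in mm, then the closure, from 0 (fully open) to 1 (shut). In form: [[rx, ry, rz, dx, dy, dz, fingers], ...]. A call has 1 to 20 rows; each row shifts and turns the commanded pose from where the row before left it; what a row does not reach is not made up. A row lasts 1/8 s, in which the tool goes at most 62.5 mm and 10.7 degrees, less where a joint would pass 70% of its speed; a pose out of reach is approached as far as the arm can. A call with a gripper value outside its range is refused whole. The fingers move at their own pace and stop on an object; "grip_force" is the grip in N (left out, the last holds). Time passes only in rows, so rows that do not move let the fingers close. It gives the time, the measured TCP pose, the force, the opening and the grip force at its end, in the units of the state.
- manip.read_state(): the state, without advancing time (a new reading comes with each control period).
- manip.camera(name): name is "scene" or "top"; returns the picture (400x640x3 uint8, red, green, blue); there is no depth.
- manip.camera_info(name): a dict with "fx", "fy", "cx", "cy" (pixels), "D" ([k1, k2, p1, p2, k3] as OpenCV has them; the pictures are not rectified), "position" and "rotation" of the camera in the world. Camera axes: x right, y down, z forward; pixel columns grow to the right and rows downward; lengths in mm; the calibration is good to about 2 mm. A picture is of the moment at which its call begins. camera_info takes no time and is no camera call.
- manip.sign_off(): hands the job in; it is judged then, once.
The state is a dict: "clock": time; "joints": joint angles; "qd": joint speeds; "effort": joint torques, N m; "eef_pos": TCP position; "eef_rot": TCP orientation; "wrist_force": force on the tool from outside, world axes, zero at the start; "moment": the same for the moment, N m; "finger_gap": finger opening in mm; "finger_force": force on a finger pad.
Only numpy, scipy, OpenCV 4.12 (cv2) and the standard library are available. Lean on these libraries where they do the work, as an engineer would, in place of code of your own. Each camera call takes 0.05 s, during which the arm holds its last target. There are 200 camera calls.

## Working session

There is one attempt and no reset: what is moved stays moved. The work goes in short steps, Python scripts to look and compute and a tool call to move; the robot and the scene stay as the last step left them, time stands still between calls to the robot, and variables do not carry over. Pictures are saved under pics/ and viewed, at most 10 in all, crops included, and the job is handed in when it is done.

Besides the shell and the picture viewer there is one more tool, called after ">>>" in YAML: its name, and indented under it one key for each argument. servo_tool: Moves the arm, as the interface text tells. Its arguments: {"type":"object","properties":{"rows":{"type":"array","items":{"type":"array","items":{"type":"number"}}},"grip_force":{"type":"number"}},"required":["rows"]}

```bash
mkdir -p pics; python3 - <<'E'
from cell import manip
import cv2
for n in("scene","top"):
    im=manip.camera(n); cv2.imwrite(f"pics/{n}0.png",im[:,:,::-1]); print(manip.camera_info(n))
print(manip.read_state())
E
```

```text
{'fx': 469.80556320737503, 'fy': 469.80556320737503, 'cx': 313.88435689663277, 'cy': 196.76604610116803, 'D': array([-0.05573776,  0.        ,  0.        ,  0.        ,  0.        ]), 'position': array([-470.81005719, -860.98057577,  723.29022775]), 'rotation': array([-1.99628222,  0.0103385 , -0.89090351])}
{'fx': 461.9915106115101, 'fy': 461.9915106115101, 'cx': 311.58487876888336, 'cy': 193.23303310399058, 'D': array([0.00568623, 0.        , 0.        , 0.        , 0.        ]), 'position': array([ 290.15376655,  -31.99919077, 1410.71523182]), 'rotation': array([-2.91242842, -0.00544729, -1.48484223])}
{'clock': 0.1, 'joints': array([ 1.19735882e+00,  3.00402516e-01,  1.52147766e+00, -8.97458194e-06,
        1.32068376e+00, -6.65961050e-02]), 'qd': array([-0.00161434, -0.00095039, -0.00213882, -0.00073652, -0.00154511,
       -0.0002345 ]), 'effort': array([ 1.57398008e-03, -5.32646763e+01, -3.53281188e+01,  7.09330570e-02,
        2.35647865e-02, -9.24265191e-05]), 'eef_pos': array([166.05162681, 524.10984733, 204.96769616]), 'eef_rot': array([-3.14062295e+00, -5.59618708e-05,  2.83475345e+00]), 'wrist_force': array([-0.0103167 ,  0.09510178, -1.63580505]), 'moment': array([ 0.01990361, -0.02199317,  0.0123239 ]), 'finger_force': 0.0, 'finger_gap': 94.04723850636393}
```

View pics/scene0.png

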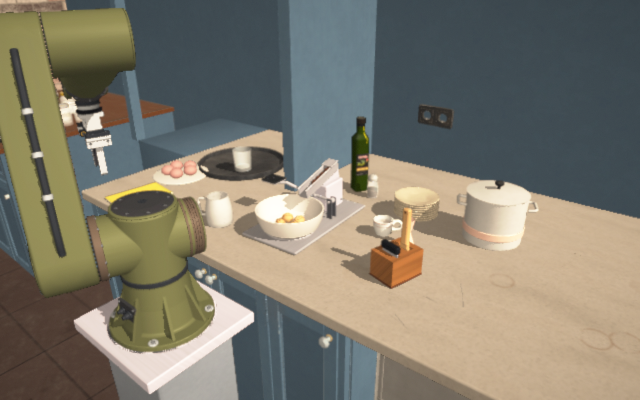

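View pics/top0.png

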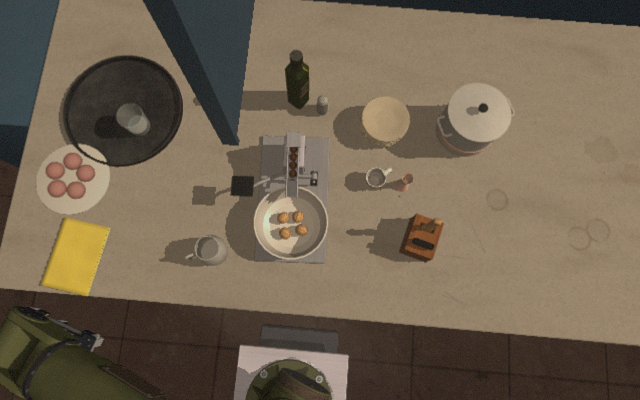

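The scene view shows the bowl at about (290,215), the caddy with the paddle at (397,260) and the paddle top at (407,210). The top view shows the bowl at (290,222), the black pedal pad at (243,186), and the caddy at (422,238) with the paddle near (436,224). A tall column stands near (230,140).

```bash
cat > h.py <<'E'
import numpy as np, cv2
from scipy.spatial.transform import Rotation as R
from cell import manip
def cam(n):
    c=manip.camera_info(n); K=np.array([[c['fx'],0,c['cx']],[0,c['fy'],c['cy']],[0,0,1]])
    return K,c['D'],np.array(c['position']),R.from_euler('xyz',c['rotation']).as_matrix()
def ray(n,p):
    K,D,t,M=cam(n); u=cv2.undistortPoints(np.array(p,float).reshape(-1,1,2),K,D)[:,0]
    d=np.c_[u,np.ones(len(u))]@M.T; return t,d/np.linalg.norm(d,axis=1)[:,None]
def plane(n,p,z):
    t,d=ray(n,p); return t+d*((z-t[2])/d[:,2])[:,None]
def tri(p1,p2):
    a,d=ray('scene',p1); b,e=ray('top',p2); d=d[0];e=e[0]
    s=np.linalg.lstsq(np.c_[d,-e],b-a,rcond=None)[0]; P=a+d*s[0];Q=b+e*s[1]
    return (P+Q)/2,np.linalg.norm(P-Q)
def proj(n,X):
    K,D,t,M=cam(n); return cv2.projectPoints(np.array(X,float).reshape(-1,1,3),cv2.Rodrigues(M.T)[0],-M.T@t,K,D)[0][:,0]
E
python3 - <<'E'
import cv2,numpy as np
t=cv2.imread('pics/top0.png');s=cv2.imread('pics/scene0.png')
a=cv2.resize(t[120:270,220:345],None,fx=3.2,fy=3.2,interpolation=2)   # 400x480
b=cv2.resize(t[200:270,390:455],None,fx=6,fy=6,interpolation=2)
c=np.zeros((480,800,3),np.uint8);c[:480,:400]=a;c[:420,400:790]=b;cv2.imwrite('pics/c1.png',c)
a=cv2.resize(s[150:260,235:375],None,fx=3,fy=3,interpolation=2)
b=cv2.resize(s[200:290,360:430],None,fx=5,fy=5,interpolation=2)
c=np.zeros((450,800,3),np.uint8);c[:330,:420]=a;c[:450,430:780]=b;cv2.imwrite('pics/c2.png',c)
E
```

```text
(no output)
```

View pics/c1.png

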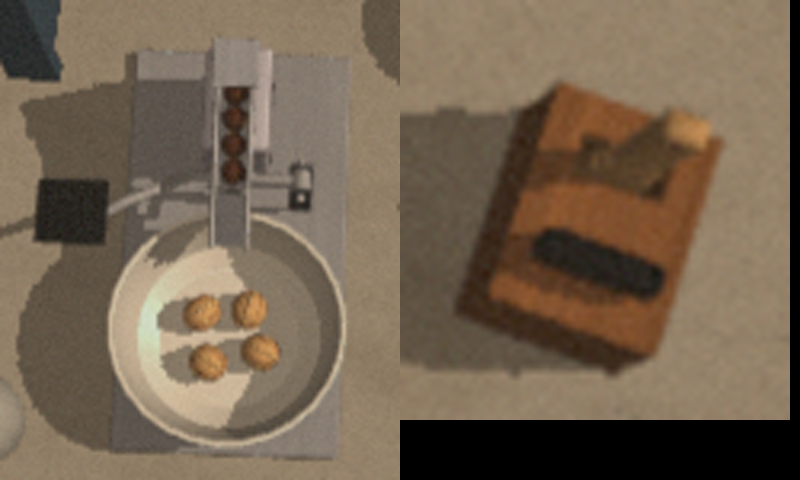

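View pics/c2.png

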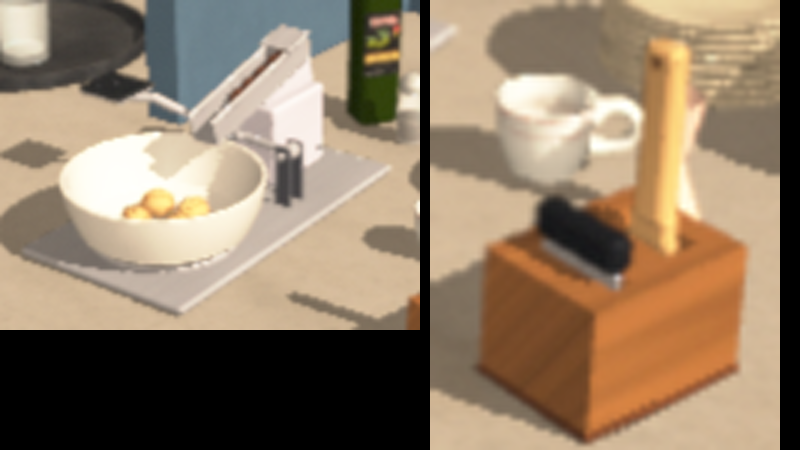

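The crops show these features:
- **Plate:** corners at crop (137,52), (350,57), (336,458) and (113,450).
- **Bowl:** rim spanning crop 108–346 across.
- **Pad:** crop (71,212), which is px (242,186).
- **Paddle end:** top px (438,222), scene px (408,209).
- **Caddy:** the top-face corners are visible in both views.

```bash
python3 - <<'E'
from h import *
np.set_printoptions(precision=1,suppress=True)
L=lambda p:np.array(p)/3.2+[220,120]
Rr=lambda p:(np.array(p)-[400,0])/6+[390,200]
S=lambda p:(np.array(p)-[430,0])/5+[360,200]
S0=lambda p:np.array(p)/3+[235,150]
pl=plane('top',L([(137,52),(350,57),(336,458),(113,450)]),12);print('plate',pl, np.linalg.norm(np.diff(pl,axis=0),axis=1))
rim=plane('top',L([(108,326),(346,326),(227,444),(145,245),(310,243),(145,410),(308,412)]),84)
A=np.c_[2*rim[:,:2],np.ones(len(rim))];c=np.linalg.lstsq(A,(rim[:,:2]**2).sum(1),rcond=None)[0];print('bowl',c[:2],np.sqrt(c[2]+c[:2]@c[:2]))
im=cv2.imread('pics/scene0.png')
rs=plane('scene',S0([(60,180),(265,185),(158,244-0)][:2]),84);print('rim scene L/R',rs)
pd=plane('top',L([(36,180),(108,182),(104,245),(34,241)]),122);print('pad',pd,pd.mean(0))
print('pad tri',tri(S0([(117,85)])[0],L([(71,212)])[0]))
print('paddle top tri',tri(S([(668,44)])[0],Rr([(689,132)])[0]), plane('top',Rr([(689,132)]),192),plane('scene',S([(668,44)]),192))
ct=plane('top',Rr([(562,83),(722,138),(655,357),(490,300)]),80);print('caddytop(top)',ct,ct.mean(0))
cs=plane('scene',S([(625,188),(747,247),(597,310),(485,247)]),80);print('caddytop(scene)',cs,cs.mean(0))
cb=plane('scene',S([(478,368),(587,440),(738,365)]),0);print('caddybot',cb,(cb[0]+cb[2])/2)
print('caddy h tri',tri(S([(747,247)])[0],Rr([(722,138)])[0]),tri(S([(597,310)])[0],Rr([(655,357)])[0]))
print('scraper', plane('top',Rr([(540,245),(655,280)]),107))
print('jigger,cup,jug',plane('top',[(407,183),(376,177)],50), plane('top',[(210,250)],99))
E
```

```text
plate [[788.8 159.9  12. ]
 [802.2 -52.6  12. ]
 [404.7 -70.2  12. ]
 [394.  139.   12. ]] [213.  397.9 209.5]
bowl [509.7  39.4] 107.32128433986568
rim scene L/R [[432.3 113.6  84. ]
 [553.4 -61.8  84. ]]
pad [[620.2 222.1 122. ]
 [624.  157.3 122. ]
 [565.8 154.2 122. ]
 [564.  216.8 122. ]] [593.5 187.6 122. ]
pad tri (array([595.2, 186.3, 119.7]), np.float64(3.3987645862360623))
paddle top tri (array([ 525.3, -358.8,  192.3]), np.float64(1.9329119814352158)) [[ 524.8 -358.   192. ]] [[ 527. -359.  192.]]
caddytop(top) [[ 565.2 -325.6   80. ]
 [ 544.8 -404.1   80. ]
 [ 436.  -374.4   80. ]
 [ 456.3 -294.8   80. ]] [ 500.6 -349.7   80. ]
caddytop(scene) [[ 559.7 -323.4   80. ]
 [ 543.3 -406.5   80. ]
 [ 440.5 -375.    80. ]
 [ 458.2 -296.5   80. ]] [ 500.4 -350.3   80. ]
caddybot [[ 462.4 -293.1    0. ]
 [ 440.7 -374.6    0. ]
 [ 552.2 -404.4    0. ]] [ 507.3 -348.8    0. ]
caddy h tri (array([ 545.4, -405. ,   78.3]), np.float64(1.0865863302170615)) (array([ 436.8, -375.3,   81.5]), np.float64(3.1449968533794985))
scraper [[ 480.9 -311.9  107. ]
 [ 469.1 -366.5  107. ]]
jigger,cup,jug [[ 664.2 -298.6   50. ]
 [ 674.8 -203.6   50. ]] [[406.2 259.4  99. ]]
```

```bash
python3 - <<'E'
from h import *
np.set_printoptions(precision=1,suppress=True)
print('column base', plane('top',[(238.7,145),(223,145)],0), plane('scene',[(235+150/3,150+117/3)],0))
E
```

```text
column base [[756.7 235.3   0. ]
 [752.3 285.5   0. ]] [[754. 283.   0.]]
```

>>> servo_tool:
  rows:
    - [0,0,1.7,20,-16,0,1]
    - [0,0,1.7,35,-28,0,1]
    - [0,0,1.7,36,-29,0,1]
    - [0,0,1.7,36,-29,0,1]
    - [0,0,1.7,36,-29,0,1]
    - [0,0,1.7,36,-29,0,1]
    - [0,0,1.7,36,-29,0,1]
    - [0,0,1.7,36,-29,0,1]
    - [0,0,1.7,36,-29,0,1]
    - [0,0,1.7,36,-29,-10,1]
    - [0,0,1.7,36,-29,-20,1]
    - [0,0,1.3,30,-22,-20,1]
    - [0,0,0,11,-7,-15,1]
    - [0,0,0,0,0,0,1]

```text
clock: 1.85
eef_pos: [585.5, 190.2, 139.1]
eef_rot: [-3.141, -0.003, -3.1]
wrist_force: [0.8, 0.5, 0.0]
finger_gap: 1.1
finger_force: 0.0
```

>>> servo_tool:
  rows:
    - [0,0,0,0,0,-14,1]
    - [0,0,0,0,2,-20,1]
    - [0,0,0,0,3,-20,1]
    - [0,0,0,0,2,-9,1]
    - [0,0,0,0,0,-2,1]
    - [0,0,0,0,0,0,1]

```text
clock: 2.6
eef_pos: [585.8, 197.7, 75.9]
eef_rot: [-3.142, 0.0, -3.099]
wrist_force: [-2.6, -0.8, 7.2]
finger_gap: 0.8
finger_force: 3.0
```

>>> servo_tool:
  rows:
    - [0,0,0,0,0,-2,1]
    - [0,0,0,0,0,-1,1]
    - [0,0,0,0,0,0,1]

```text
clock: 2.98
eef_pos: [586.1, 197.7, 74.6]
eef_rot: [3.141, 0.001, -3.099]
wrist_force: [-9.2, -2.8, 22.1]
finger_gap: 0.5
finger_force: 9.9
```

```bash
python3 - <<'E'
from h import *
im=manip.camera('top'); s=manip.camera('scene')
c=np.zeros((480,800,3),np.uint8);c[:480,:400]=cv2.resize(im[120:270,220:345],None,fx=3.2,fy=3.2)
c[:330,400:]=cv2.resize(s[150:260,235:368],(400,330));cv2.imwrite('pics/p1.png',c[:,:,::-1])
print(manip.read_state()['wrist_force'])
E
```

```text
[-8.77715964 -3.62601274 20.5831176 ]
```

View pics/p1.png

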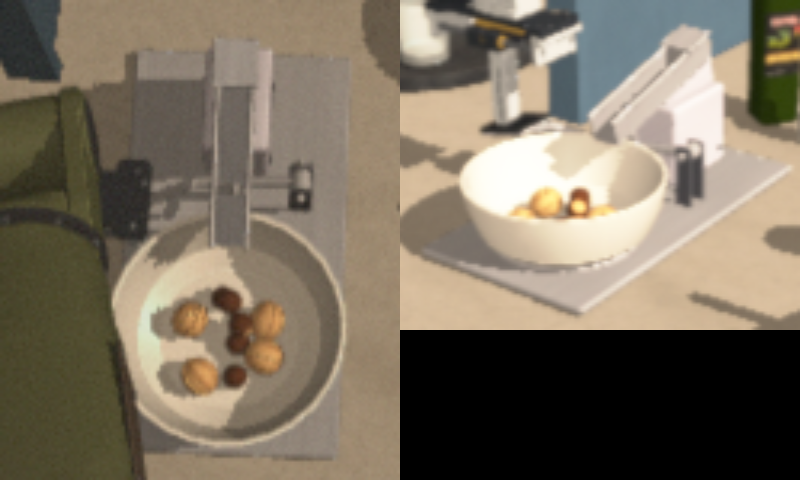

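The pedal is at its stop, with the force rising to 21 N. The channel is empty and dark hazelnuts lie in the bowl between crop (228,298) and (234,376). Next I release the pedal and move over the paddle.

>>> servo_tool:
  rows:
    - [0,0,0,0,-2,16,1]
    - [0,0,0,0,-4,40,1]
    - [0,0,0,0,-2,55,1]
    - [0,0,0,0,0,44,0.5]
    - [0,0,-1.3,-3,-25,0,0]
    - [0,0,-1.3,-4.5,-42,0,0]
    - [0,0,-1.3,-4.5,-42,0,0]
    - [0,0,-1.3,-4.5,-42,0,0]
    - [0,0,-1.3,-4.5,-42,0,0]
    - [0,0,-1.3,-4.5,-42,0,0]
    - [0,0,-1.3,-4.5,-42,0,0]
    - [0,0,-1.3,-4.5,-42,0,0]
    - [0,0,-1.3,-4.5,-42,0,0]
    - [0,0,-1.3,-4.5,-42,0,0]
    - [0,0,-1.3,-4.5,-42,0,0]
    - [0,0,-1.3,-4.5,-42,0,0]
    - [0,0,-1,-4.5,-42,0,0]
    - [0,0,-1,-3,-19,0,0]
    - [0,0,0,0,0,0,0]

```text
clock: 5.45
eef_pos: [525.9, -358.8, 227.0]
eef_rot: [3.141, -0.001, 2.876]
wrist_force: [0.5, -0.4, -0.3]
finger_gap: 93.9
finger_force: 0.0
```

```bash
python3 - <<'E'
from h import *
im=manip.camera('top'); s=manip.camera('scene'); np.save('pics/s2.npy',s)
c=np.zeros((480,800,3),np.uint8);c[:480,:400]=cv2.resize(im[120:270,220:345],None,fx=3.2,fy=3.2)
c[:480,400:]=cv2.resize(s[150:294,350:470],(400,480));cv2.imwrite('pics/p2.png',c[:,:,::-1])
E
```

```text
(no output)
```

View pics/p2.png

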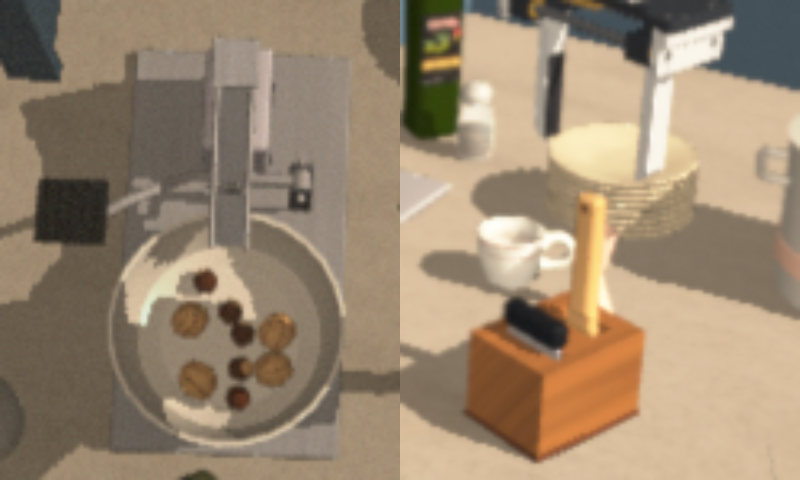

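All five hazelnuts are in the bowl and the pedal is up at crop (71,212). The open fingers straddle the paddle, whose top is at crop (590,200). I descend and grip.

>>> servo_tool:
  rows:
    - [0,0,0,0,0.5,-20,0]
    - [0,0,0,0,0,-32,0]
    - [0,0,0,0,0,-24,0]
    - [0,0,0,0,0,-8,0]
    - [0,0,0,0,0,0,0.4]
    - [0,0,0,0,0,0,0.7]
    - [0,0,0,0,0,0,0.9]
    - [0,0,0,0,0,0,1]
    - [0,0,0,0,0,0,1]
    - [0,0,0,0,0,0,1]
  grip_force: 45

```text
clock: 6.8
eef_pos: [526.1, -358.2, 143.5]
eef_rot: [3.142, -0.0, 2.877]
wrist_force: [0.2, 0.5, 0.6]
finger_gap: 37.3
finger_force: 0.0
```

>>> servo_tool:
  rows:
    - [0,0,0,0,0,0,1]
    - [0,0,0,0,0,0,1]
    - [0,0,0,0,0,0,1]
    - [0,0,0,0,0,0,1]
  grip_force: 45

```text
clock: 7.3
eef_pos: [526.1, -358.2, 143.3]
eef_rot: [3.142, -0.0, 2.877]
wrist_force: [-0.4, 0.1, -0.7]
finger_gap: 21.7
finger_force: 45.0
```

```bash
python3 - <<'E'
from h import *
np.set_printoptions(precision=1,suppress=True)
L=lambda p:np.array(p)/3.2+[220,120]
n=['W']*4+['h']*5
p=[(190,320),(198,380),(277,331),(273,369),(205,280),(230,312),(242,333),(239,369),(237,398)]
for k,q in zip(n,p): print(k,plane('top',L([q]),35 if k=='W' else 30)[0][:2]-[508.5,39.7])
print(plane('top',L([(262,285)]),25)[0][:2]-[508.5,39.7])
c,s=np.cos(.05),np.sin(.05)
th=np.radians(np.arange(-50,311,18)); print(np.diff(38*np.c_[np.cos(th),np.sin(th)],axis=0))
E
```

```text
W [11. 38.]
W [-44.8  24.8]
W [  7.6 -44.6]
W [-28.5 -44. ]
h [51.4 28.1]
h [22.7  1.5]
h [  3.7 -11.7]
h [-30.6 -12.1]
h [-57.9 -12.8]
[ 52.3 -26.2]
[[  7.8   9. ]
 [  4.6  10.9]
 [  1.   11.8]
 [ -2.7  11.6]
 [ -6.1  10.2]
 [ -9.    7.8]
 [-10.9   4.6]
 [-11.8   1. ]
 [-11.6  -2.7]
 [-10.2  -6.1]
 [ -7.8  -9. ]
 [ -4.6 -10.9]
 [ -1.  -11.8]
 [  2.7 -11.6]
 [  6.1 -10.2]
 [  9.   -7.8]
 [ 10.9  -4.6]
 [ 11.8  -1. ]
 [ 11.6   2.7]
 [ 10.2   6.1]]
```

>>> servo_tool:
  rows:
    - [0,0,0,0,0,15,1]
    - [0,0,0,0,0,35,1]
    - [0,0,0,0,0,40,1]
    - [0,0,0,0,0,30,1]
    - [0,0,0,0,20,0,1]
    - [0,0,0,0,40,0,1]
    - [0,0,0,0,40,0,1]
    - [0,0,0,0,40,0,1]
    - [0,0,0,0,40,0,1]
    - [0,0,0,0,40,0,1]
    - [0,0,0,0,40,0,1]
    - [0,0,0,0,20,0,1]
    - [0,0,0,0,0,0,1]

```text
clock: 8.93
eef_pos: [526.3, -77.7, 264.2]
eef_rot: [-3.141, 0.001, 2.878]
wrist_force: [-0.3, 0.5, -0.9]
finger_gap: 22.0
finger_force: 45.0
```

>>> servo_tool:
  rows:
    - [0,0,0,5,20,0,1]
    - [0,0,0,9,33,0,1]
    - [0,0,0,8,30,0,1]
    - [0,0,0,4,10.5,0,1]
    - [0,0,0,0,0,-15,1]
    - [0,0,0,0,0,-30,1]
    - [0,0,0,0,0,-30,1]
    - [0,0,0,0,0,-20,1]
    - [0,0,0,0,0,-8,1]
    - [0,0,0,0,0,0,1]
  grip_force: 50

```text
clock: 10.18
eef_pos: [551.9, 14.6, 160.1]
eef_rot: [-3.141, -0.001, 2.876]
wrist_force: [-0.3, 0.9, -0.6]
finger_gap: 21.3
finger_force: 50.0
```

>>> servo_tool:
  rows:
    - [0,0,0,-3,8,0,1]
    - [0,0,0,-3.5,9.5,0,1]
    - [0,0,0,0.2,11.9,0,1]
    - [0,0,0,-3.5,11.4,0,1]
    - [0,0,0,-6.8,9.7,0,1]
    - [0,0,0,-9.5,7.2,0,1]
    - [0,0,0,-11.2,3.9,0,1]
    - [0,0,0,-11.9,0.2,0,1]

```text
clock: 11.18
eef_pos: [502.0, 77.2, 160.5]
eef_rot: [-3.142, -0.0, 2.877]
wrist_force: [-0.8, -0.7, -1.1]
finger_gap: 21.8
finger_force: 50.0
```

```bash
python3 - <<'E'
from h import *
s=manip.camera('scene'); t=manip.camera('top')
c=np.zeros((480,800,3),np.uint8);c[:480,:400]=cv2.resize(s[100:268,220:360],(400,480))
c[:480,400:]=cv2.resize(t[120:270,220:345],(400,480));cv2.imwrite('pics/p3.png',c[:,:,::-1])
E
```

```text
(no output)
```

View pics/p3.png

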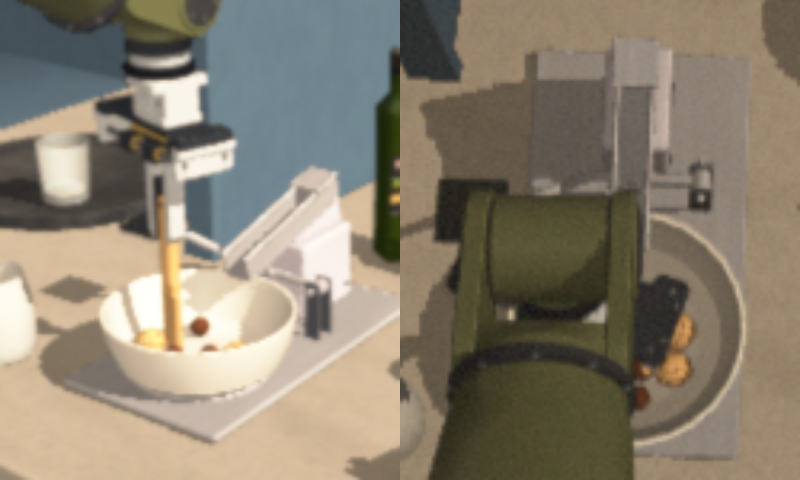

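The paddle is upright in the bowl with its blade low near scene crop (172,345). The nuts are staying in and forces are small. I carry on round.

>>> servo_tool:
  rows:
    - [0,0,0,-11.4,-3.5,0,1]
    - [0,0,0,-9.7,-6.8,0,1]
    - [0,0,0,-7.2,-9.5,0,1]
    - [0,0,0,-3.9,-11.2,0,1]
    - [0,0,0,-0.2,-11.9,0,1]
    - [0,0,0,3.5,-11.4,0,1]
    - [0,0,0,6.8,-9.7,0,1]
    - [0,0,0,9.5,-7.2,0,1]
    - [0,0,0,11.2,-3.9,0,1]
    - [0,0,0,11.9,-0.2,0,1]
    - [0,0,0,11.4,3.5,0,1]
    - [0,0,0,9.7,6.8,0,1]
    - [0,0,0,7.2,9.5,0,1]
    - [0,0,0,3.9,11.2,0,1]
    - [0,0,0,0.2,11.9,0,1]
    - [0,0,0,-3.5,11.4,0,1]
    - [0,0,0,-6.8,9.7,0,1]
    - [0,0,0,-9.5,7.2,0,1]
    - [0,0,0,-11.2,3.9,0,1]
    - [0,0,0,-11.9,0.2,0,1]

```text
clock: 13.78
eef_pos: [502.0, 77.2, 160.5]
eef_rot: [-3.142, 0.0, 2.877]
wrist_force: [0.5, -1.1, -0.6]
finger_gap: 21.5
finger_force: 50.0
```

>>> servo_tool:
  rows:
    - [0,0,0,-11.4,-3.5,0,1]
    - [0,0,0,-9.7,-6.8,0,1]
    - [0,0,0,-7.2,-9.5,0,1]
    - [0,0,0,-3.9,-11.2,0,1]
    - [0,0,0,-0.2,-11.9,0,1]
    - [0,0,0,3.5,-11.4,0,1]
    - [0,0,0,6.8,-9.7,0,1]
    - [0,0,0,9.5,-7.2,0,1]
    - [0,0,0,11.2,-3.9,0,1]
    - [0,0,0,11.9,-0.2,0,1]
    - [0,0,0,11.4,3.5,0,1]
    - [0,0,0,9.7,6.8,0,1]
    - [0,0,0,7.2,9.5,0,1]
    - [0,0,0,3.9,11.2,0,1]
    - [0,0,0,0.2,11.9,0,1]
    - [0,0,0,-3.5,11.4,0,1]
    - [0,0,0,-6.8,9.7,0,1]
    - [0,0,0,-9.5,7.2,0,1]
    - [0,0,0,-11.2,3.9,0,1]
    - [0,0,0,-11.9,0.2,0,1]

```text
clock: 16.27
eef_pos: [502.0, 77.2, 160.5]
eef_rot: [3.142, 0.0, 2.877]
wrist_force: [0.9, 0.2, 0.1]
finger_gap: 21.9
finger_force: 50.0
```

>>> servo_tool:
  rows:
    - [0,0,0,-11.4,-3.5,0,1]
    - [0,0,0,-9.7,-6.8,0,1]
    - [0,0,0,-7.2,-9.5,0,1]
    - [0,0,0,-3.9,-11.2,0,1]
    - [0,0,0,-0.2,-11.9,0,1]
    - [0,0,0,3.5,-11.4,0,1]
    - [0,0,0,6.8,-9.7,0,1]
    - [0,0,0,9.5,-7.2,0,1]
    - [0,0,0,11.2,-3.9,0,1]
    - [0,0,0,11.9,-0.2,0,1]
    - [0,0,0,11.4,3.5,0,1]
    - [0,0,0,6,3,0,1]
    - [0,0,0,0,0,0,1]
    - [0,0,0,0,0,10,1]
    - [0,0,0,0,0,30,1]
    - [0,0,0,0,0,40,1]
    - [0,0,0,0,0,25,1]
    - [0,0,0,0,0,0,1]

```text
clock: 18.52
eef_pos: [531.2, 8.2, 267.6]
eef_rot: [3.141, 0.004, 2.877]
wrist_force: [1.3, -0.1, -1.1]
finger_gap: 21.9
finger_force: 50.0
```

>>> servo_tool:
  rows:
    - [0,0,0,0,-20,0,1]
    - [0,0,0,0,-40,0,1]
    - [0,0,0,0,-40,0,1]
    - [0,0,0,0,-40,0,1]
    - [0,0,0,-1,-40,0,1]
    - [0,0,0,-1,-40,0,1]
    - [0,0,0,-1,-40,0,1]
    - [0,0,0,-1,-40,0,1]
    - [0,0,0,-1,-40,0,1]
    - [0,0,0,0,-20,0,1]
    - [0,0,0,0,-6.5,0,1]
    - [0,0,0,0,0,0,1]

```text
clock: 20.02
eef_pos: [526.0, -357.5, 265.2]
eef_rot: [3.141, -0.0, 2.877]
wrist_force: [0.2, -0.4, -0.5]
finger_gap: 22.1
finger_force: 50.0
```

```bash
python3 - <<'E'
from h import *
s=manip.camera('scene'); t=manip.camera('top')
c=np.zeros((600,800,3),np.uint8);c[:600,:400]=cv2.resize(s[120:294,354:470],(400,600))
c[:480,400:]=cv2.resize(t[120:270,220:345],(400,480));cv2.imwrite('pics/p4.png',c[:,:,::-1])
st=manip.read_state();P=st['eef_pos'];print(P)
# expected blade lower corners & handle line in crop px, blade along tool y
u=np.array([np.cos(1.305),np.sin(1.305),0])
X=[P-[0,0,135]+u*16,P-[0,0,135]-u*16,P-[0,0,135],P-[0,0,65]]
print((proj('scene',X)-[354,120])*[400/116,600/174])
E
```

```text
[ 526.13949566 -357.11619905  265.59228312]
[[161.29497399 370.20294935]
 [191.60812817 386.0684919 ]
 [176.31211956 378.06241646]
 [182.91468082 295.57894253]]
```

View pics/p4.png

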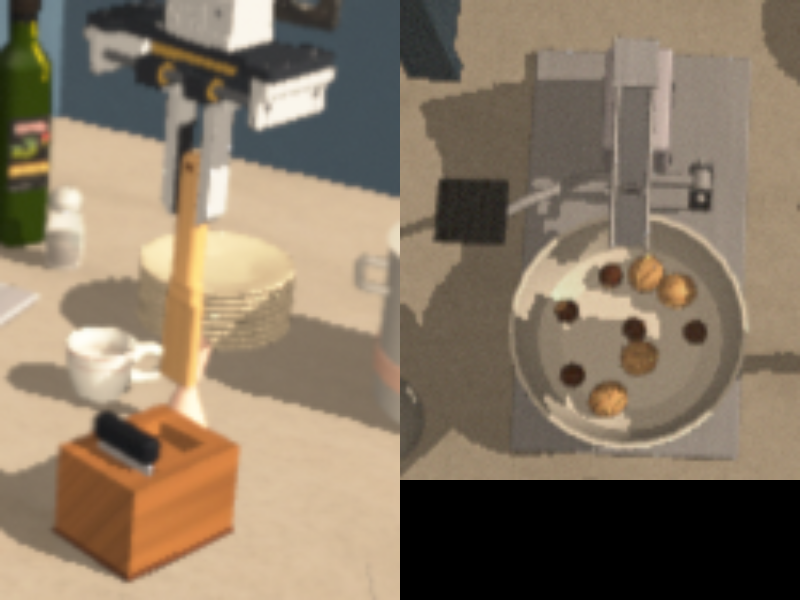

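All nine nuts are in the bowl: five hazelnuts and four walnuts. The pedal is up. The paddle hangs straight, with blade corners at (163,372) and (193,387) against the predicted (161,370) and (192,386). The empty slot opening shows near (182,433), so I check it against the plan.

```bash
python3 - <<'E'
from h import *
np.set_printoptions(precision=1,suppress=True)
s=manip.camera('scene'); f=lambda p:np.array(p,float)*[116/400,174/600]+[354,120]
c,n=np.cos(-.265),np.sin(-.265)
for cx,cy in((525.6,-356.8),):
    X=[[cx+c*a-n*b,cy+n*a+c*b,80] for a,b in((-10,-22),(-10,22),(10,22),(10,-22))]
    print('model px',proj('scene',X))
z=s[225:262,395:420].astype(int); g=z.sum(2)
m=((g<np.percentile(g,99)*0.42)).astype(np.uint8)
for r in z[:,:,0]: print(' '.join(f'{v:3d}' for v in r))
print(plane('scene',f([(182,433)]),80))
E
```

```text
model px [[406.9 250.8]
 [395.1 244.1]
 [400.3 241.9]
 [412.2 248.5]]
216 217 218 213 199 170 163 165 166 168 168 170 178 212 244 252 254 254 227 155 135 133 132 133 132
216 216 214 196 175 167 164 164 167 168 168 170 178 219 247 252 254 251 190 141 135 133 132 132 132
222 219 215 210 203 185 170 167 168 169 169 172 180 224 248 252 254 247 173 137 133 132 131 131 133
253 252 250 250 250 231 189 174 169 169 170 172 180 227 249 252 254 241 171 137 133 132 132 132 134
254 253 251 249 244 228 210 193 180 172 169 173 182 231 250 252 252 233 203 156 142 140 135 132 133
236 229 230 228 224 219 215 210 202 182 169 175 185 235 251 253 245 223 214 202 199 195 154 142 132
218 215 218 217 217 216 216 213 211 204 184 178 190 238 252 250 227 216 215 214 213 212 202 194 151
217 218 218 217 218 218 217 216 214 211 189 202 226 244 254 252 229 217 216 217 215 215 213 209 202
219 219 218 218 219 219 218 216 213 197 196 219 242 253 255 255 239 218 215 215 216 214 214 215 214
219 219 219 218 219 218 218 216 204 187 204 232 251 255 255 255 244 220 215 217 216 216 216 217 216
220 219 218 219 217 217 216 21
[... 1994 characters left out ...]
191 190 186 183 181 180 183 185 197 207 212 214 216 217 217 218 219 218 216
136 136 176 162 168 180 184 182 180 180 182 190 196 203 209 212 214 216 217 218 219 218 216 212 208
164 147 170 163 176 180 179 180 181 191 198 205 209 213 214 216 217 218 218 218 215 212 208 203 199
184 179 180 177 178 180 183 191 202 207 211 212 215 216 218 218 218 218 216 212 208 205 199 194 192
183 180 180 181 183 192 201 206 210 213 215 216 218 218 217 216 215 212 208 205 199 195 191 189 188
179 181 190 195 201 206 210 212 215 215 218 218 218 216 213 212 208 203 200 195 192 189 187 187 187
183 190 203 208 211 212 215 215 218 217 217 217 216 212 208 204 200 196 191 190 189 188 188 188 190
[[ 534.2 -361.8   80. ]]
```

The slot's dark corners at (401,242), (412,248.5) and (407,251) match the predicted projection to within 1 px, so the slot centre is (525.6, -356.8). I insert the paddle.

>>> servo_tool:
  rows:
    - [0,0,0,-0.4,0.4,-15,1]
    - [0,0,0,0,0,-25,1]
    - [0,0,0,0,0,-15,1]
    - [0,0,0,0,0,-10,1]
    - [0,0,0,0,0,-10,1]
    - [0,0,0,0,0,-10,1]
    - [0,0,0,0,0,-10,1]
    - [0,0,0,0,0,-10,1]
    - [0,0,0,0,0,0,1]

```text
clock: 21.3
eef_pos: [525.2, -357.6, 159.5]
eef_rot: [3.141, -0.001, 2.877]
wrist_force: [0.6, 0.0, -0.8]
finger_gap: 21.6
finger_force: 50.0
```

>>> servo_tool:
  rows:
    - [0,0,0,0,0,-6,1]
    - [0,0,0,0,0,-6,1]
    - [0,0,0,0,0,-3.5,1]
    - [0,0,0,0,0,0,1]
    - [0,0,0,0,0,0,0.75]
    - [0,0,0,0,0,0,0.5]
    - [0,0,0,0,0,0,0.2]
    - [0,0,0,0,0,0,0]
    - [0,0,0,0,0,0,0]
    - [0,0,0,0,0,0,0]
    - [0,0,0,0,0,0,0]

```text
clock: 22.68
eef_pos: [525.4, -357.8, 145.0]
eef_rot: [-3.142, -0.0, 2.877]
wrist_force: [0.9, 0.1, -0.3]
finger_gap: 80.0
finger_force: 0.0
```

>>> servo_tool:
  rows:
    - [0,0,0,0,0,10,0]
    - [0,0,0,0,0,25,0]
    - [0,0,0,0,0,35,0]
    - [0,0,0,0,0,40,0]
    - [0,0,0,-20,20,20,0]
    - [0,0,0,-40,40,0,0]
    - [0,0,0,-40,40,0,0]
    - [0,0,0,-20,20,0,0]
    - [0,0,0,0,0,0,0]
    - [0,0,0,0,0,0,0]

```text
clock: 23.92
eef_pos: [405.9, -238.2, 275.5]
eef_rot: [-3.141, 0.001, 2.877]
wrist_force: [0.5, -0.2, -0.8]
finger_gap: 93.9
finger_force: 0.0
```

```bash
python3 - <<'E'
from h import *
s=manip.camera('scene'); t=manip.camera('top')
c=np.zeros((600,800,3),np.uint8);c[:600,:400]=cv2.resize(s[120:294,354:470],(400,600))
c[:300,400:]=cv2.resize(t[120:270,220:420],(400,300));c[300:,400:]=cv2.resize(t[180:270,360:480],(400,300));cv2.imwrite('pics/p5.png',c[:,:,::-1])
E
```

```text
(no output)
```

View pics/p5.png

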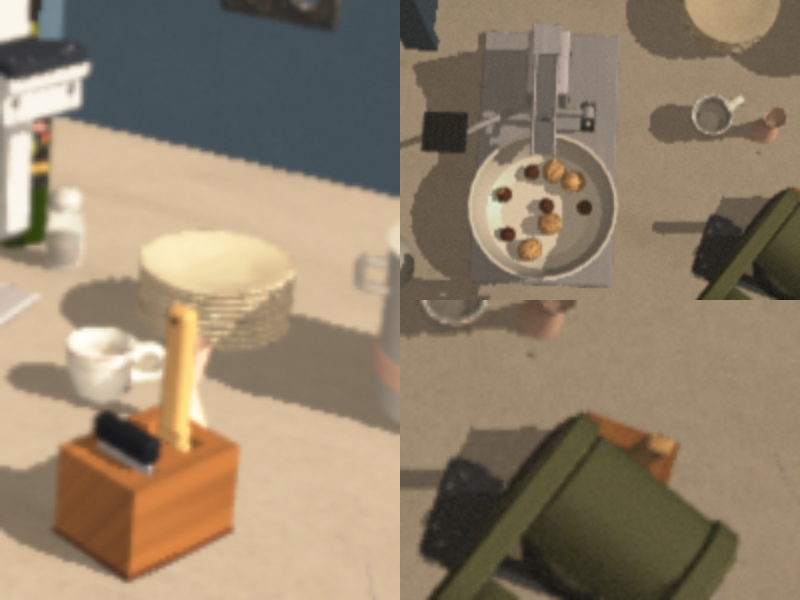

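The paddle stands released and upright in its slot, with its top at crop (182,312). All nine nuts are in the bowl and the pedal is up, so I hand in.

```bash
python3 -c "
from cell import manip
print(manip.sign_off())"
```

```text
the job is handed in; nothing more can be done
None
```

I handed the job in at about 24 s: pedal pressed to its stop and back up, five hazelnuts in with the four walnuts, over two full anticlockwise turns stirred, and the paddle upright in its own slot; the hand-in returned no verdict.

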